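Feel out the last vial and set the magnifier over it

ROBOT

A 6-joint arm with a two-finger parallel gripper is mounted at the origin on the work surface. World frame = base frame: x ahead of the robot, y to its left, z up, the work surface at z = 0. Lengths are in mm, angles in degrees, forces in N, time in s.
With the tool pointing down it reaches from about 250 to 800 mm from the base axis. Payload 3.9 kg.
Tool frame: the origin (TCP) lies between the finger pads; the fingertips stand 17 mm ahead of it and the grasp point (between the pads) lies 2 mm behind it; z points along the fingers, y is the line along which they close (so a half turn about z gives the same grasp; the last joint's range is limited). The gripper opens to 85 mm and grips with 20 to 120 N. Pads are 22 mm wide; open, the fingers measure 114 mm over their backs; the gripper's body (76 mm by 85 mm) begins 54 mm behind the grasp point. The pads swing forward as they close: fully open they stand 13 mm farther back than shut.
Start: joints at [66.692, 14.897, -7.913, 67.191, 0, 90], TCP at [207.723, 482.148, 248.304] pointing down, gripper open.
Joint ranges: [-159.42, 159.42], [-47.68, 98.78], [-73.54, 78.23], [-108.79, 121.32], [-90, 84.71], [-180, 180]. Speed limits (degrees/s): [147.25, 147.25, 180, 180, 180, 180].

INTERFACE

Orientations are given as [roll, pitch, yaw] about the fixed x, y, z axes, in that order (R = Rz(yaw) Ry(pitch) Rx(roll)).
In Python, from cell import bot gives the robot as it stands.
- The arm moves only by the shell command python3 -m handwheel 'ROWS' [OPENING]. ROWS is a JSON object whose one key "motion" holds one flat list of numbers, 6 for each row, row after row: the shift along the tool's x, y, z in mm, then the turn, a rotation vector about the tool's x, y, z in degrees. A call has 1 to 20 rows; each row is the pose to reach, as a shift and turn from the pose commanded when the call began, along the tool's axes at that moment; what a row does not reach only later rows make up. A row lasts 1/10 s, in which the tool goes at most 50 mm and 8.59 degrees, less where a joint would pass 70% of its speed; a pose out of reach is approached as far as the arm can. A call with a gripper value outside its range is refused whole. OPENING is the opening, from 0 (shut) to 1 (fully open), set as the call begins (- or left out, the last holds). The fingers move at their own pace and stop on an object; the grip force is fixed at half the most. Time passes only in rows, so rows that repeat a pose let the fingers close. It gives the time, the measured TCP pose, the force, the opening and the grip force at its end, in the units of the state.
- bot.state(): the state, without advancing time (a new reading comes with each control period).
- bot.get_image(name): name is "scene" or "side" or "wrist"; returns a dict with "pixels" (384x512x3 uint8, red, green, blue), "range_z" (384x512 float32, mm along the optical axis (not along the pixel's ray), 0 where there is no reading), "intrinsics" (3x3 intrinsics, pixels), "k1" (the pictures are not rectified: a ray, as slopes to the right and down, at radius r is drawn at 1 + k1 r^2 times it, then the intrinsics apply), "world_from_camera" (4x4, takes a point from camera to world coordinates); the wrist camera has in their place "mount" (4x4, takes a point from camera to tool coordinates, whose origin is the TCP and whose axes are the flange's). Camera axes: x right, y up, looking along -z (the intrinsics and any distortion apply to the point x, -y, -z); pixel columns grow to the right and rows downward; lengths in mm; the calibration is good to about 2 mm. A picture is of the moment at which its call begins: read the wrist's pose just before it.
- bot.finish_job(): hands the job in; it is judged then, once.
The state is a dict: "time": time; "joint_pos": joint angles; "qvel": joint speeds; "joint_torque": joint torques, N m; "ee_pos": TCP position; "eef_rot": TCP orientation; "ft_force": force on the tool from outside, world axes, zero at the start; "ft_torque": the same for the moment, N m; "finger_gap": opening from 0.0 (shut) to 1.0 (fully open); "grip_force": force on a finger pad.
Only numpy, scipy, OpenCV 4.12 (cv2) and the standard library are available. Lean on these libraries where they do the work, as an engineer would, in place of code of your own. Each camera call takes 0.05 s, during which the arm holds its last target. There are 200 camera calls.

TASK

The last amber vial of the batch stands somewhere along the foam slot inside the half-open carton, out of sight under the lid: feel for it, lift it out and stand it upright on the black pad inside the low ring of the bench magnifier's stand. Then, with the vial in place, bring the raised lens arm down until the lens is level over the vial, and let go. Leave the other things on the bench where they are.

Things in the scene. Friction and masses are not known exactly. Their poses are not given: they have to be found in the camera images.
- carton: White carton fixed to the bench, open on top, 136 mm deep (x) x 226 mm wide (y), walls 4 mm thick, 66 mm high at back and sides, 50 mm at the front (-x, robot's side). Origin on the bench under the slot's middle; outer faces at x = -78 and +58 mm. Foam inside (top 18 mm above the bench) leaves one slot 34 mm wide along y, in which the wanted vial stands (see slot_center, slot_end).
- slot_center (a point): Middle of the slot on the carton's floor, 4 mm above the bench; axes as the carton's: x across the slot to the back, y along it. The wanted vial stands upright in the slot: amber glass, flat white cap, a plain cylinder 30 mm across, 58 mm tall, 40 to 70 g. Its place is not reported: its axis is anywhere up to 52 mm either side of this point along y.
- slot_end (a point): Point on the slot's floor 52 mm from slot_center along +y, the farthest place of the vial's axis on that side. Fingers that come down on the vial's cap meet it 62 mm above the bench, elsewhere nothing before the foam at 18 mm. The vial slides along the slot when a finger nudges it gently. The side walls are 109 mm from slot_center.
- carton_lid (a joint): Angle of the carton's lid, a 4 mm board 136 mm long, as wide as the carton, hinged on the top of the back wall: 0 = shut, at most 0.97 rad, where its stays stop it. It stands at about 55 degrees, stays where left and overhangs the slot: a tool reaching the slot must lean back to the robot's side by about 30 to 45 degrees from vertical.
- magnifier: Bench magnifier fixed to the bench: grey base plate 250 x 150 x 12 mm, from x = -60 to +190 mm, with a steel post 16 mm thick at x = +165 mm. Origin on the bench under the axis of the vial stand; x points from the stand to the post, z up.
- stand_pad: Black rubber pad, 40 mm across, top of the vial stand; origin at its underside's centre, 26 mm above the bench, its top at 30 mm.
- pad_top (a point): Centre of the pad's upper face, where the vial is to stand.
- stand_ring: Aluminium ring round the pad, 45 mm outside and 40 mm inside diameter, its rim 4 mm above the pad's top (34 mm above the bench). Origin at its underside's centre.
- lens_hinge (a point): Axis of the lens arm's friction hinge, at the head of the post, 150 mm above the bench and 150 mm behind the pad's centre; the hinge axis is the magnifier's y axis.
- lens_arm (a joint): Angle of the lens arm: 0 = lens level, straight over the pad; positive = raised (range -0.45 to 1.0 rad), and it starts raised. A friction hinge: the arm stays where it is let go; about 3 N down or 6 N up on the knob moves it.
- lens_center (a point): Centre of the lens, in a white round frame 96 mm across and 16 mm thick, 150 mm along the arm from the hinge. z is the lens's normal.
- lens_knob (a point): Centre of the black ball knob (20 mm across) at the free end of the lens arm, on a thin stem, 232 mm from the hinge; meant for the fingers, which may pivot on it. The frame's edge begins 34 mm behind it, towards the hinge.
- spare_vial: Bystander: a second amber vial (30 mm across, 58 mm tall) standing on the bench between the carton and the magnifier; not the one wanted. Origin under its centre.
- pen: Bystander: ballpoint pen lying on the bench, 145 mm long. Origin under its centre, x along it.
- stock_low: Bystander: closed white carton 130 x 200 x 66 mm, lower of a pile of two. Origin under its centre.
- stock_high: Bystander: closed white carton of the same size on top of it. Origin under its centre.
- tray: Bystander: stainless tray 220 x 150 x 28 mm with forceps and caps. Origin under its centre.
- label_roll: Bystander: roll of labels, 84 mm across, 40 mm tall, standing flat. Origin under its centre.

How it is judged:
By the outcome, as a careful person would: the job done as asked, in the order asked, and still so for the second after the job is handed in, with the robot touching nothing.
It also fails if it takes over 72 s, if anything falls off the work surface, if the arm or the gripper's body presses on something with over 40 N, if the wrist force passes 120 N, or if a joint passes its speed limit or range.

## Working session

There is one attempt and no reset: what is moved stays moved. The work goes in short steps, Python scripts to look and compute and a shell command to move; the robot and the scene stay as the last step left them, time stands still between calls to the robot, and variables do not carry over. Pictures are saved under pics/ and viewed, at most 13 in all, crops included, and the job is handed in when it is done.

```bash
ls; mkdir -p pics; cat > h.py <<'E'
import numpy as np, cv2
from cell import bot
from scipy.spatial.transform import Rotation as R
def snap(n):
    s=bot.state(); im=bot.get_image(n)
    if 'world_from_camera' in im: T=np.array(im['world_from_camera'])
    else:
        P=np.eye(4);P[:3,:3]=R.from_euler('xyz',s['eef_rot'],degrees=True).as_matrix();P[:3,3]=s['ee_pos'];T=P@np.array(im['mount'])
    im['T']=T; return im
def ray(im,u,v):
    K=np.array(im['intrinsics']);d=np.array([(u-K[0,2])/K[0,0],(v-K[1,2])/K[1,1]]);p=d.copy()
    for _ in range(20): p=d/(1+im['k1']*(p@p))
    return im['T'][:3,3], im['T'][:3,:3]@np.array([p[0],-p[1],-1])
def onz(im,u,v,z):
    o,d=ray(im,u,v); return o+d*(z-o[2])/d[2]
def cloud(im):
    K=np.array(im['intrinsics']);h,w=im['range_z'].shape
    u,v=np.meshgrid(np.arange(w),np.arange(h));a=np.stack([(u-K[0,2])/K[0,0],(v-K[1,2])/K[1,1]],-1);p=a.copy()
    for _ in range(20): p=a/(1+im['k1']*(p**2).sum(-1,keepdims=True))
    z=im['range_z']; c=np.stack([p[...,0]*z,-p[...,1]*z,-z],-1)
    return c@im['T'][:3,:3].T+im['T'][:3,3]
def save(im,f): cv2.imwrite('pics/'+f,cv2.cvtColor(im['pixels'],cv2.COLOR_RGB2BGR))
E
python3 - <<'E'
from h import *
import pickle
for n in('scene','side','wrist'):
    im=snap(n);save(im,n+'0.png');pickle.dump(im,open(n+'0.pkl','wb'));print(n,im['T'].round(2).tolist(),im['k1'],np.array(im['intrinsics']).tolist())
print(bot.state())
a=[cv2.imread('pics/%s0.png'%n) for n in('scene','side')]
E
```

```text
pics
scene [[0.87, -0.29, 0.4, 1113.7], [0.49, 0.47, -0.73, -969.12], [0.02, 0.83, 0.55, 827.12], [0.0, 0.0, 0.0, 1.0]] -0.055465576319888764 [[385.4685464185889, 0.0, 260.1350835466935], [0.0, 385.4685464185889, 196.63457639239678], [0.0, 0.0, 1.0]]
side [[0.85, 0.4, -0.34, -1.02], [-0.52, 0.66, -0.53, -914.99], [0.01, 0.63, 0.77, 1448.78], [0.0, 0.0, 0.0, 1.0]] -0.1390791587902664 [[435.0611573365813, 0.0, 254.8751712027702], [0.0, 435.0611573365813, 192.19778290859944], [0.0, 0.0, 1.0]]
wrist [[0.4, -0.88, -0.27, 137.34], [0.92, 0.38, 0.12, 512.9], [-0.0, -0.3, 0.95, 372.99], [0.0, 0.0, 0.0, 1.0]] -0.06879345973221047 [[321.60615316406034, 0.0, 255.12899072493624], [0.0, 321.60615316406034, 190.40241582891218], [0.0, 0.0, 1.0]]
{'time': 0.15, 'joint_pos': array([ 6.66904962e+01,  1.49281844e+01, -7.96957443e+00,  6.71928018e+01,
        4.98085639e-04,  9.00029502e+01]), 'qvel': array([-0.03456325, -0.08102726,  0.21570764,  0.00621464,  0.01678133,
       -0.06382864]), 'joint_torque': array([ 1.68604547e-04, -4.06004548e+01,  2.54167020e+01,  1.26872092e-02,
       -2.69357912e-05,  1.75273658e-05]), 'ee_pos': array([207.53153309, 481.66955709, 247.64084333]), 'eef_rot': array([-1.79909439e+02, -4.93421941e-04,  1.56687545e+02]), 'ft_force': array([-0.01003058, -0.11313097, -0.51569138]), 'ft_torque': array([ 0.01939698, -0.01854246,  0.01398761]), 'grip_force': 0.0, 'finger_gap': 0.9974229019413051}
```

View pics/scene0.png

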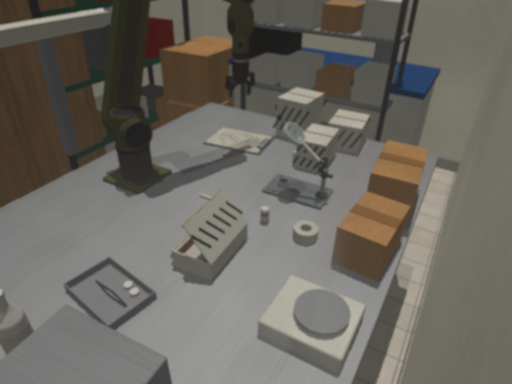

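View pics/side0.png

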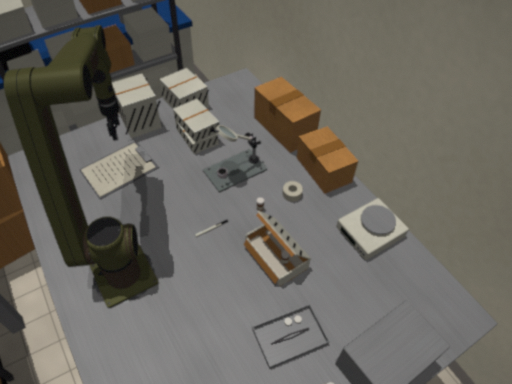

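Scene: carton with lid at about (210,240), spare vial (265,213), magnifier base (298,190), with raised lens (295,133). Side: open carton (277,255), something possibly visible in it near (285,254), pen (212,228), vial (260,203), pad (222,172), post (254,150).

```bash
python3 - <<'E'
from h import *
import pickle
S=pickle.load(open('scene0.pkl','rb'));D=pickle.load(open('side0.pkl','rb'))
for (im,n,pts) in((S,'scene',[(265,213,0),(298,190,12),(210,240,66),(283,180,30),(325,180,120)]),(D,'side',[(277,255,18),(285,254,60),(222,172,30),(254,150,150),(260,203,58)])):
    C=cloud(im)
    for u,v,z in pts: print(n,u,v,onz(im,u,v,z).round(),C[v,u].round())
C1=cloud(S);C2=cloud(D)
# ortho map from both
res=1.25; X0,X1,Y0,Y1=300,800,-150,500   # extents
W=int((Y1-Y0)/res);H=int((X1-X0)/res)
out=[]
for C,im in((C1,S),(C2,D)):
    m=np.zeros((H,W,3),np.uint8);p=C.reshape(-1,3);c=im['pixels'].reshape(-1,3)[:,::-1]
    ok=(im['range_z'].ravel()>0)&(p[:,2]>-20)
    p=p[ok];o=np.argsort(p[:,2]);p=p[o]
    hue=np.clip(p[:,2],0,200)/200*255
    r=((X1-p[:,0])/res).astype(int);q=((Y1-p[:,1])/res).astype(int);k=(r>=0)&(r<H)&(q>=0)&(q<W)
    hm=cv2.applyColorMap(hue.astype(np.uint8).reshape(-1,1),cv2.COLORMAP_JET)[:,0]
    for i,j,cc in zip(r[k],q[k],hm[k]): cv2.circle(m,(int(j),int(i)),1,cc.tolist(),-1)
    out.append(m)
cv2.imwrite('pics/ortho.png',cv2.resize(np.vstack(out),(520,800))[:,:] if 0 else cv2.resize(np.hstack(out),None,fx=.75,fy=.75))
E
```

```text
scene 265 213 [584.  48.   0.] [614. -10.  47.]
scene 298 190 [629. 237.  12.] [630. 236.  13.]
scene 210 240 [ 551. -244.   66.] [ 583. -286.  110.]
scene 283 180 [556. 247.  30.] [559. 241.  34.]
scene 325 180 [748. 190. 120.] [732. 242.  88.]
side 277 255 [ 537. -234.   18.] [ 541. -228.    6.]
side 285 254 [ 549. -265.   60.] [ 545. -270.   71.]
side 222 172 [557. 237.  30.] [559. 241.  25.]
side 254 150 [685. 179. 150.] [723. 241.  77.]
side 260 203 [597. -13.  58.] [598. -10.  54.]
```

View pics/ortho.png

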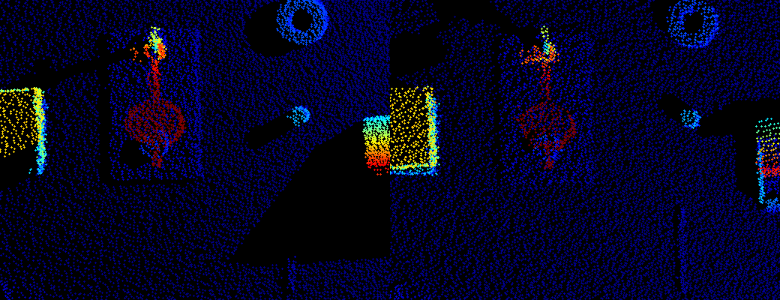

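The maps show the magnifier's axis nearly along world x (stand at about (558,240), post about (725,240)), and the carton centred near (540,-240). I'll take a wrist overview for a precise measurement.

```bash
cat >> h.py <<'E'
def rel(pos,rpy,p0=None,r0=None):
    s=bot.state(); p0=s['ee_pos'] if p0 is None else p0; r0=s['eef_rot'] if r0 is None else r0
    A=R.from_euler('xyz',r0,degrees=True); B=R.from_euler('xyz',rpy,degrees=True)
    t=A.inv().apply(np.array(pos)-np.array(p0)); w=(A.inv()*B).as_rotvec(degrees=True)
    n=max(np.linalg.norm(t)/50,np.linalg.norm(w)/8.59)
    print('rel',t.round(1).tolist(),w.round(1).tolist(),'rows',round(n,1))
E
python3 - <<'E'
from h import *
rel([420,-20,330],[180,0,180],[207.7,482.1,248.3],[180,0,156.69])
E
python3 -m handwheel --help 2>&1 | head -5
```

```text
rel [-393.7, -377.1, -81.7] [0.0, 0.0, -23.3] rows 11.0
invalid input: not JSON, or not a number
```

```bash
python3 -m handwheel '{"motion":[-394,-377,-82,0,0,-23.3,-394,-377,-82,0,0,-23.3,-394,-377,-82,0,0,-23.3,-394,-377,-82,0,0,-23.3,-394,-377,-82,0,0,-23.3,-394,-377,-82,0,0,-23.3,-394,-377,-82,0,0,-23.3,-394,-377,-82,0,0,-23.3,-394,-377,-82,0,0,-23.3,-394,-377,-82,0,0,-23.3,-394,-377,-82,0,0,-23.3,-394,-377,-82,0,0,-23.3,-394,-377,-82,0,0,-23.3,-394,-377,-82,0,0,-23.3,-394,-377,-82,0,0,-23.3]}' 0
python3 - <<'E'
from h import *
import pickle
im=snap('wrist');save(im,'w1.png');pickle.dump(im,open('w1.pkl','wb'))
print(bot.state()['joint_pos'].round(1))
E
```

```text
time: 1.65
ee_pos: [419.6, -18.7, 330.0]
eef_rot: [180.0, -0.1, -179.9]
ft_force: [0.3, -0.3, 0.1]
finger_gap: -0.003
grip_force: 0.0
[ -2.5   3.1 -10.2  76.7   0.   -2.7]
```

View pics/w1.png

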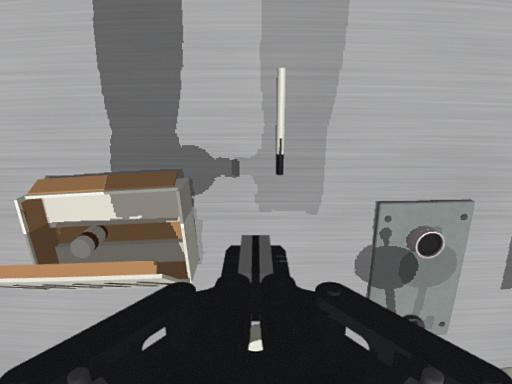

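The wrist view shows the vial in the slot after all (cap about (84,243), body leaning to (100,230)), the carton front wall's top edge at row ~187, the ring at (429,244) and base plate corners (377,201), (473,200).

```bash
python3 - <<'E'
from h import *
import pickle
im=pickle.load(open('w1.pkl','rb'));C=cloud(im)
def s(u,v,z): print((u,v),'plane',onz(im,u,v,z).round(1),'depth',C[v,u].round(1))
for u,v,z in[(84,243,62),(80,248,62),(98,230,20),(429,244,30),(377,202,12),(472,201,12),(370,310,12),(445,332,12),(60,183,50),(120,178,50),(180,173,50),(30,190,50),(110,210,50),(60,225,18),(150,232,18),(140,262,18),(200,265,0),(190,185,50),(160,280,177),(20,280,177)]: s(u,v,z)
g=cv2.cvtColor(im['pixels'],cv2.COLOR_RGB2GRAY)
# ring: bright contour
x0,y0=400,215; roi=im['pixels'][y0:275,x0:460].astype(int)
m=((roi.min(-1)>150)*255).astype(np.uint8);cs,_=cv2.findContours(m,0,2);c=max(cs,key=cv2.contourArea);e=cv2.fitEllipse(c);print('ring',e,onz(im,e[0][0]+x0,e[0][1]+y0,34))
# base plate contour via depth
P=C.reshape(-1,3)
def box(x,y,z):
    k=(P[:,0]>x[0])&(P[:,0]<x[1])&(P[:,1]>y[0])&(P[:,1]<y[1])&(P[:,2]>z[0])&(P[:,2]<z[1])&(im['range_z'].ravel()>0);return P[k]
q=box((450,800),(120,360),(8,16));print('plate',len(q),cv2.minAreaRect(q[:,:2].astype(np.float32)),np.percentile(q,[1,99],axis=0).round())
q=box((450,800),(-450,-100),(56,66));print('z56-66',len(q),np.percentile(q,[2,98],axis=0).round());
q=box((450,530),(-450,-100),(44,53));print('front',len(q),np.percentile(q,[2,50,98],axis=0).round(), np.polyfit(q[:,1],q[:,0],1))
cv2.imwrite('pics/w1c.png',cv2.resize(cv2.imread('pics/w1.png')[160:300,0:215],None,fx=3.5,fy=3.5,interpolation=2))
E
```

```text
(84, 243) plane [ 542.2 -253.8   62. ] depth [ 541.7 -253.2   63.1]
(80, 248) plane [ 550. -261.   62.] depth [ 550.1 -261.    61.9]
(98, 230) plane [ 541.5 -253.3   20. ] depth [ 539.8 -251.4   23.7]
(429, 244) plane [559.5 243.3  30. ] depth [559.7 243.6  29.6]
(377, 202) plane [499.  162.6  12. ] depth [503.5 167.8  -0.7]
(472, 201) plane [497.7 310.5  12. ] depth [498.1 311.5  10.6]
(370, 310) plane [690.2 174.8  12. ] depth [407.9  17.9 372.9]
(445, 332) plane [741.5 316.7  12. ] depth [741.9 317.   11.6]
(60, 183) plane [ 459.4 -280.1   50. ] depth [ 464.3 -291.1   33. ]
(120, 178) plane [ 452.6 -195.9   50. ] depth [ 457.8 -204.4   30.6]
(180, 173) plane [ 445.9 -115.4   50. ] depth [ 4.584e+02 -1.273e+02  3.000e-01]
(30, 190) plane [ 469.3 -325.6   50. ] depth [ 471.2 -330.2   43.9]
(110, 210) plane [ 497.8 -215.6   50. ] depth [ 510.1 -231.3   17.8]
(60, 225) plane [ 534.8 -313.2   18. ] depth [ 535.5 -314.2   16.5]
(150, 232) plane [ 544.9 -174.7   18. ] depth [ 551.1 -179.5    4.6]
(140, 262) plane [ 596.  -195.8   18. ] depth [ 511.2 -136.1  164.8]
(200, 265) plane [ 610.9 -105.8    0. ] depth [ 611.3 -106.    -0.8]
(190, 185) plane [ 462.2 -103.2   50. ] depth [ 4.767e+02 -1.136e+02  4.000e-01]
(160, 280) plane [ 524.5 -113.1  177. ] depth [ 537.9 -120.1  156.4]
(20, 280) plane [ 528.4 -263.2  177. ] depth [ 529.4 -264.6  175.5]
ring ((29.898792266845703, 29.56207847595215), (24.471216201782227, 30.297143936157227), 57.93930435180664) [558.41417763 242.45039078  34.        ]
plate 9637 ((623.8834838867188, 243.64495849609375), (250.5928955078125, 151.08985900878906), 1.2276817560195923) [[500. 168.   9.]
 [733. 316.  14.]]
z56-66 1233 [[ 471. -338.   56.]
 [ 597. -108.   66.]]
front 1577 [[ 461. -335.   44.]
 [ 471. -231.   49.]
 [ 522. -113.   52.]] [-8.14095970e-02  4.55881764e+02]
```

View pics/w1c.png

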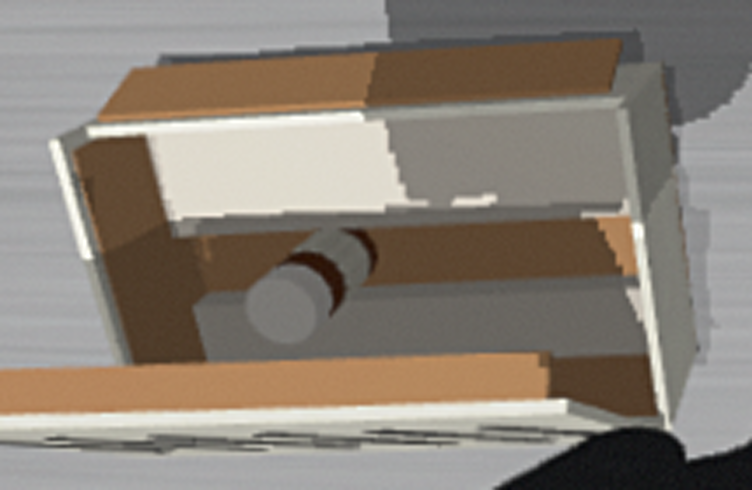

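The crop shows the vial in the slot: cap centre at crop (289,303), i.e. full (82.5,246.5), with free slot on both sides.

```bash
python3 - <<'E'
from h import *
import pickle
im=pickle.load(open('w1.pkl','rb'));C=cloud(im)
f=lambda a,b,z: onz(im,a/3.5,160+b/3.5,z)
for n,a,b,z in[('cap',289,303,62),('frontL',88,131,50),('frontR',620,103,50),('nearslotL',175,235,18),('nearslotR',625,212,18),('farslotL',205,295,18),('farslotR',630,275,18),('sideRfront',660,65,66),('sideRback',660,410,66),('sideLfront',55,140,66)]: print(n,f(a,b,z).round(1))
P=C.reshape(-1,3);ok=im['range_z'].ravel()>0
# cap points
k=ok&(abs(P[:,0]-547)<20)&(abs(P[:,1]+257)<20)&(abs(P[:,2]-62)<3);q=P[k];print('cap pts',len(q),cv2.minEnclosingCircle(q[:,:2].astype(np.float32)),q.mean(0))
# front wall outer face: pts z 10..40, x 440..480
k=ok&(P[:,0]>430)&(P[:,0]<482)&(P[:,1]>-345)&(P[:,1]<-115)&(P[:,2]>10)&(P[:,2]<45);q=P[k];a=np.polyfit(q[:,1],q[:,0],1);print('face',len(q),a,np.degrees(np.arctan(-a[0])),np.polyval(a,-250),q.min(0),q.max(0))
rot=q
for im in [pickle.load(open('side0.pkl','rb')),pickle.load(open('scene0.pkl','rb'))]:
    P=cloud(im).reshape(-1,3);ok=im['range_z'].ravel()>0
    k=ok&(P[:,0]>590)&(P[:,0]<830)&(P[:,1]>150)&(P[:,1]<330);
    q=P[k&(P[:,0]<740)&(P[:,2]>205)];
    print('lens/arm',len(q),q.min(0).round(),q.max(0).round())
    k=ok&(P[:,0]>480)&(P[:,0]<745)&(abs(P[:,1]-241)<55)&(P[:,2]>140);q=P[k];a=np.polyfit(q[:,0],q[:,2],1);print(a,np.degrees(np.arctan(a[0])),'z at 723',np.polyval(a,723)); i=q[:,0].argsort()[:8];print(q[i].round())
E
```

```text
cap [ 547.7 -256.8   62. ]
frontL [ 480.1 -335.2   50. ]
frontR [ 468.3 -120.7   50. ]
nearslotL [ 538.6 -330.1   18. ]
nearslotR [ 526.2 -130.2   18. ]
farslotL [ 567.4 -321.9   18. ]
farslotR [ 555.4 -130.1   18. ]
sideRfront [ 449.1 -101.2   66. ]
sideRback [ 591.5 -110.2   66. ]
sideLfront [ 478.4 -337.1   66. ]
cap pts 305 ((550.8575439453125, -261.1389465332031), 15.19480037689209) [ 550.33102963 -260.77572796   61.47106277]
face 1727 [-4.01772404e-02  4.51886224e+02] 2.3007488780452263 461.9305341087028 [ 449.41237392 -339.30390782   11.02077298] [ 481.96327982 -115.20812514   44.98138315]
lens/arm 99 [590. 192. 206.] [643. 293. 254.]
[ -0.76251707 696.41964554] -37.326138953152885 z at 723 145.1198036619636
[[519. 242. 292.]
 [520. 233. 293.]
 [520. 242. 297.]
 [521. 242. 301.]
 [521. 236. 296.]
 [522. 229. 296.]
 [523. 240. 297.]
 [523. 239. 303.]]
lens/arm 233 [590. 192. 205.] [648. 291. 256.]
[ -0.76344315 700.77278995] -37.359675983746804 z at 723 148.8033953096441
[[521. 234. 295.]
 [522. 233. 300.]
 [524. 238. 291.]
 [524. 245. 304.]
 [524. 236. 303.]
 [526. 234. 296.]
 [526. 234. 300.]
 [527. 241. 286.]]
```

```bash
cat >> h.py <<'E'
def tool(th,yaw):
    c,s=np.cos(np.radians(th)),np.sin(np.radians(th))
    return R.from_euler('z',yaw,degrees=True)*R.from_matrix([[-c,0,s],[0,1,0],[-s,0,-c]])
def go(G,th,yaw,back=0,p0=None,r0=None):
    """TCP move putting the grasp point (2 behind TCP) at G, minus a retreat along tool z"""
    B=tool(th,yaw); pos=np.array(G)+B.apply([0,0,2-back]); print('tcp',pos.round(1),B.as_euler('xyz',degrees=True).round(1))
    rel(pos,B.as_euler('xyz',degrees=True),p0,r0)
E
python3 - <<'E'
from h import *
go([550,-259.5,45],42,3.3,170)
E
```

```text
tcp [ 437.8 -266.   169.8] [-180.    42.  -176.7]
rel [-17.5, -247.5, 160.2] [-1.1, -42.0, -3.0] rows 5.9
```

```bash
python3 -m handwheel '{"motion":[-17.5,-247.5,160,-1.2,-42,-3.1,-17.5,-247.5,160,-1.2,-42,-3.1,-17.5,-247.5,160,-1.2,-42,-3.1,-17.5,-247.5,160,-1.2,-42,-3.1,-17.5,-247.5,160,-1.2,-42,-3.1,-17.5,-247.5,160,-1.2,-42,-3.1,-17.5,-247.5,160,-1.2,-42,-3.1,-17.5,-247.5,160,-1.2,-42,-3.1,-17.5,-247.5,160,-1.2,-42,-3.1,-17.5,-247.5,160,-1.2,-42,-3.1,-17.5,-247.5,160,-1.2,-42,-3.1]}' 1
python3 - <<'E'
from h import *
im=snap('wrist');save(im,'w2.png')
print(bot.state()['joint_pos'].round(1))
P=cloud(im).reshape(-1,3);ok=im['range_z'].ravel()>0
k=ok&(abs(P[:,0]-550)<30)&(abs(P[:,1]+259)<45)&(P[:,2]>56)&(P[:,2]<66);q=P[k];print(len(q),np.percentile(q,[1,50,99],axis=0).round(1))
if len(q): print(cv2.minEnclosingCircle(q[:,:2].astype(np.float32)))
k=ok&(abs(P[:,0]-550)<20)&(abs(P[:,1]+259)<45)&(P[:,2]>25)&(P[:,2]<55);q=P[k];print('body',len(q),np.percentile(q,[1,50,99],axis=0).round(1))
go([550,-259.5,45],42,3.3,0)
E
```

```text
time: 2.8
ee_pos: [438.7, -266.3, 171.5]
eef_rot: [-179.9, 42.1, -176.5]
ft_force: [0.8, 0.1, -0.1]
finger_gap: 0.999
grip_force: 0.0
[-49.7   3.6 -51.4   6.5  32.4 -44.7]
576 [[ 535.9 -275.5   56.2]
 [ 546.2 -261.6   61.6]
 [ 564.1 -247.4   62.7]]
((550.8097534179688, -261.73895263671875), 15.418140411376953)
body 843 [[ 535.7 -276.3   25.2]
 [ 538.4 -262.5   40.2]
 [ 549.5 -246.9   54.8]]
tcp [ 551.3 -259.4   43.5] [-180.    42.  -176.7]
rel [1.9, 0.5, 170.6] [-0.0, 0.1, 0.1] rows 3.4
```

View pics/w2.png

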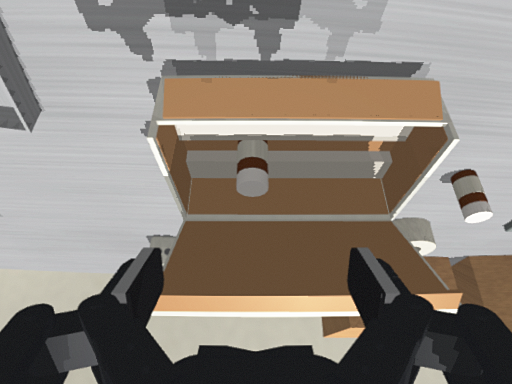

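The wrist view confirms the vial upright in the slot (cap at (252,183)), centred between the open fingers and clear of the lid. Going in.

```bash
python3 -m handwheel '{"motion":[-0.7,-2.2,40,0,0,0,-0.7,-2.2,80,0,0,0,-0.7,-2.2,110,0,0,0,-0.7,-2.2,135,0,0,0,-0.7,-2.2,155,0,0,0,-0.7,-2.2,170,0,0,0,-0.7,-2.2,170,0,0,0,-0.7,-2.2,170,0,0,0]}' 1
python3 -m handwheel '{"motion":[0,0,0,0,0,0,0,0,0,0,0,0,0,0,0,0,0,0,0,0,0,0,0,0,0,0,0,0,0,0,0,0,0,0,0,0,0,0,0,0,0,0,0,0,0,0,0,0,0,0,0,0,0,0,0,0,0,0,0]}' 0.15
```

```text
time: 3.65
ee_pos: [552.3, -262.5, 44.8]
eef_rot: [180.0, 42.0, -176.7]
ft_force: [-0.0, -0.5, -0.2]
finger_gap: 1.002
grip_force: 0.0validation failed for argument at $.mo...
```

```bash
python3 -m handwheel '{"motion":[0,0,0,0,0,0, 0,0,0,0,0,0, 0,0,0,0,0,0, 0,0,0,0,0,0, 0,0,0,0,0,0, 0,0,0,0,0,0, 0,0,0,0,0,0, 0,0,0,0,0,0, 0,0,0,0,0,0, 0,0,0,0,0,0]}' 0
python3 - <<'E'
from h import *
A=R.from_euler('xyz',bot.state()['eef_rot'],degrees=True).inv()
print('world up in tool',A.apply([0,0,1]).round(3),'world x',A.apply([1,0,0]).round(3))
E
```

```text
time: 4.65
ee_pos: [552.3, -263.5, 45.2]
eef_rot: [-180.0, 42.1, -176.7]
ft_force: [-4.2, -0.2, 5.7]
finger_gap: 0.332
grip_force: 59.1
world up in tool [-0.67  -0.    -0.742] world x [-0.741 -0.056  0.669]
```

```bash
python3 -m handwheel '{"motion":[-3.4,0,-3.7,0,0,0, -8,0,-9,0,0,0, -13.4,0,-14.8,0,0,0, -13.4,0,-35,0,0,0, -13.4,0,-65,0,0,0, -13.4,0,-100,0,0,0, -13.4,0,-140,0,0,0, -13.4,0,-175,0,0,0, -13.4,0,-175,0,0,0, -13.4,0,-175,0,0,0]}' 0
python3 - <<'E'
from h import *
im=snap('side');save(im,'s2.png')
s=bot.state();print(s['finger_gap'],s['grip_force'],s['joint_pos'].round(1))
im=snap('wrist');save(im,'w3.png')
cv2.imwrite('pics/c3.png',np.hstack([cv2.imread('pics/s2.png')[130:330,180:330].repeat(2,0).repeat(2,1)[:384],cv2.imread('pics/w3.png')]))
E
```

```text
time: 5.65
ee_pos: [445.2, -270.0, 184.8]
eef_rot: [-179.8, 42.1, -176.7]
ft_force: [-0.1, 0.2, -1.0]
finger_gap: 0.334
grip_force: 59.2
0.33529666916473644 59.174049496650696 [-49.2   3.  -49.6   8.6  32.  -44. ]
```

```bash
python3 - <<'E'
import cv2;i=cv2.imread('pics/c3.png');print(i.shape);cv2.imwrite('pics/c3.png',cv2.resize(i,(800,int(800*i.shape[0]/i.shape[1]))))
E
```

```text
(384, 812, 3)
```

View pics/c3.png

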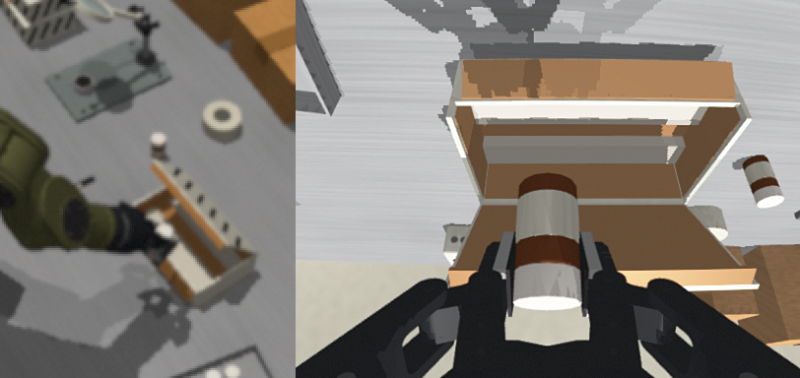

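The vial is held upright between the fingers (wrist view centre, cap at bottom), and the slot is empty. Checking its tilt and bottom height from depth.

```bash
python3 - <<'E'
from h import *
im=snap('wrist');s=bot.state();P=cloud(im);p=np.array(s['ee_pos'])
Q=P[:,150:350].reshape(-1,3) if 0 else P.reshape(-1,3)
k=(np.hypot(Q[:,0]-p[0],Q[:,1]-p[1])<40)&(abs(Q[:,1]-p[1])<8)&(Q[:,2]>p[2]-60)&(Q[:,2]<p[2]+40)&(im['range_z'].ravel()>0)
q=Q[k]-p;print(len(q),q.min(0).round(1),q.max(0).round(1))
for z in range(-45,30,5):
    r=q[(q[:,2]>=z)&(q[:,2]<z+5)]
    if len(r): print(z,len(r),np.percentile(r[:,0],[5,50]).round(1),np.median(r[:,1]).round(1))
# target
G=[558.6,242.4]
from cell import bot
print(tool(42,3.3).apply([1,0,0]))
E
```

```text
5185 [-17.3  -8.  -40.7] [14.7  8.  17.6]
-45 22 [-14.6 -13.3] -0.3
-40 295 [-15.5 -14.3] 0.1
-35 296 [-15.6 -14.4] 0.1
-30 356 [-16.  -14.6] -0.0
-25 352 [-15.8 -14.7] -0.3
-20 384 [-15.9 -14.7] -0.2
-15 397 [-15.9 -14.6] 0.0
-10 444 [-15.7 -14.3] -0.2
-5 440 [-15.4 -14.1] -0.0
0 476 [-15.3 -13.9] -0.0
5 491 [-15.5 -14.2] -0.4
10 515 [-15.7 -14.2] -0.1
15 717 [-15.1  -8.8] -0.0
[-0.74191256 -0.04277841 -0.66913061]
```

```bash
python3 - <<'E'
from h import *
s=bot.state();r=[180,42,-176.7];print(s['ee_pos'])
for t in([445,242.4,185],[500,242.4,140],[559.2,242.4,95],[559.2,242.4,77],[559.2,242.4,72]): rel(t,r,s['ee_pos'],r)
E
```

```text
[ 445.13529251 -268.67377418  182.43490859]
rel [-23.5, 510.2, 17.7] [0.0, 0.0, 0.0] rows 10.2
rel [-34.2, 507.1, 87.9] [0.0, 0.0, 0.0] rows 10.3
rel [-48.0, 503.7, 160.9] [0.0, 0.0, 0.0] rows 10.6
rel [-35.9, 503.7, 174.2] [0.0, 0.0, 0.0] rows 10.7
rel [-32.6, 503.7, 178.0] [0.0, 0.0, 0.0] rows 10.7
```

```bash
python3 -m handwheel '{"motion":[-1,20,1,0,0,0, -3,55,2,0,0,0, -5,95,4,0,0,0, -7,135,6,0,0,0, -9,175,8,0,0,0, -11,215,9,0,0,0, -13,255,10,0,0,0, -15,295,11,0,0,0, -17,335,12,0,0,0, -19,375,14,0,0,0, -20,415,15,0,0,0, -22,455,16,0,0,0, -23,485,17,0,0,0, -23.5,510,18,0,0,0, -23.5,510,18,0,0,0, -23.5,510,18,0,0,0, -23.5,510,18,0,0,0]}' 0
python3 - <<'E'
from h import *
s=bot.state();r=[180,42,-176.7];print(s['ee_pos'],s['finger_gap'],s['joint_pos'].round(1))
for t in([500,242.4,140],[559.2,242.4,95]): rel(t,r,s['ee_pos'],s['eef_rot'])
im=snap('wrist');P=cloud(im).reshape(-1,3);c=im['pixels'].reshape(-1,3).astype(int)
k=(np.hypot(P[:,0]-558.6,P[:,1]-242.4)<26)&(P[:,2]>31.5)&(P[:,2]<37)&(im['range_z'].ravel()>0);q=P[k];print('ring',len(q),cv2.minEnclosingCircle(q[:,:2].astype(np.float32)),np.percentile(q,[2,98],axis=0).round(1))
save(im,'w4.png')
E
```

```text
time: 7.5
ee_pos: [444.9, 240.5, 184.5]
eef_rot: [-179.9, 41.9, -176.7]
ft_force: [-0.1, -0.5, -1.7]
finger_gap: 0.336
grip_force: 59.4
[444.86436956 240.48430176 184.47249466] 0.33577352936248506 [ 43.4  -1.2 -54.9   1.9 -25.6  32.1]
rel [-11.4, -1.1, 69.9] [-0.1, -0.1, 0.0] rows 1.4
rel [-25.3, -4.4, 142.9] [-0.1, -0.1, 0.0] rows 2.9
ring 335 ((558.5446166992188, 242.7731170654297), 22.927837371826172) [[536.4 221.7  31.6]
 [579.4 263.7  34.6]]
```

View pics/w4.png

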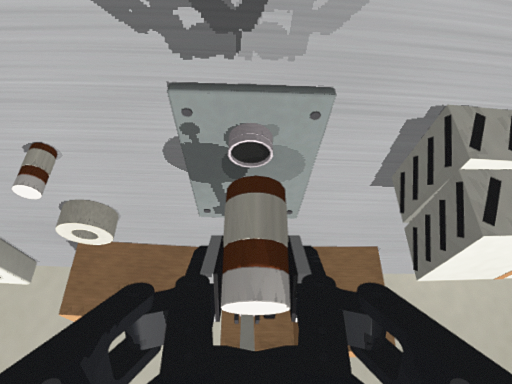

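The view shows the ring at (250,150) with the vial straight behind it; depth gives the ring centre (558.5, 242.7).

```bash
python3 -m handwheel '{"motion":[-4,-1,25,0,0,0, -11,-1,60,0,0,0, -16,-2,95,0,0,0, -21,-3,120,0,0,0, -25.3,-4.1,136,0,0,0, -25.3,-4.1,143,0,0,0, -25.3,-4.1,143,0,0,0, -25.3,-4.1,143,0,0,0]}' 0
python3 - <<'E'
from h import *
s=bot.state();r=s['eef_rot']
P=cloud(im:=snap('wrist')).reshape(-1,3)
k=(np.hypot(P[:,0]-559,P[:,1]-242.4)<18)&(P[:,2]>58)&(P[:,2]<115)&(im['range_z'].ravel()>0);q=P[k];print('vial',np.percentile(q,[1,99],axis=0).round(1))
for t in([559.1,242.7,78],[559.1,242.7,72],[559.1,242.7,70]): rel(t,r)
E
```

```text
time: 8.35
ee_pos: [559.7, 243.2, 96.6]
eef_rot: [-180.0, 42.0, -176.8]
ft_force: [-0.4, 0.0, -0.5]
finger_gap: 0.336
grip_force: 59.4
vial [[543.5 227.6  58.8]
 [567.1 258.2 113.4]]
rel [13.2, -0.8, 13.7] [0.0, 0.0, 0.0] rows 0.4
rel [17.2, -0.8, 18.1] [0.0, 0.0, 0.0] rows 0.5
rel [18.5, -0.8, 19.6] [0.0, 0.0, 0.0] rows 0.5
```

```bash
python3 -m handwheel '{"motion":[4,-0.4,4,0,0,0, 8,-0.4,8.3,0,0,0, 12,-0.4,12.6,0,0,0, 14,-0.4,14.8,0,0,0, 15.4,-0.4,16.4,0,0,0, 15.4,-0.4,16.4,0,0,0, 15.4,-0.4,16.4,0,0,0]}' 0
```

```text
time: 9.1
ee_pos: [559.9, 243.6, 74.1]
eef_rot: [180.0, 42.0, -176.8]
ft_force: [0.2, -0.4, -0.0]
finger_gap: 0.335
grip_force: 59.4
```

```bash
python3 -m handwheel '{"motion":[0.7,0,0.7,0,0,0, 1.3,0,1.5,0,0,0, 1.3,0,1.5,0,0,0]}' 0; python3 -c "
from h import *
print(bot.state()['ft_force'],bot.state()['ee_pos'])"
```

```text
time: 9.4
ee_pos: [559.8, 243.5, 72.0]
eef_rot: [180.0, 42.0, -176.8]
ft_force: [-0.1, -0.5, -1.1]
finger_gap: 0.335
grip_force: 59.4
[-0.14913397 -0.45931956 -1.06879657] [559.83605022 243.52272513  72.03086944]
```

```bash
python3 -m handwheel '{"motion":[0.7,-0.7,0.3,0,0,0, 0.9,-0.7,0.6,0,0,0, 0.9,-0.7,0.6,0,0,0]}' 0;  python3 -m handwheel '{"motion":[0.4,0,0.4,0,0,0, 0.7,0,0.7,0,0,0, 0.7,0,0.7,0,0,0]}' 0
```

```text
time: 9.7
ee_pos: [559.7, 242.8, 71.2]
eef_rot: [180.0, 42.0, -176.8]
ft_force: [-1.0, -0.6, 0.8]
finger_gap: 0.333
grip_force: 59.5
time: 10.0
ee_pos: [560.0, 242.8, 71.2]
eef_rot: [180.0, 42.1, -176.8]
ft_force: [-4.8, -1.7, 8.2]
finger_gap: 0.331
grip_force: 60.3
```

```bash
python3 -m handwheel '{"motion":[-0.4,0,-0.4,0,0,0, -0.4,0,-0.4,0,0,0]}' 0; python3 -m handwheel '{"motion":[0,0,0,0,0,0, 0,0,0,0,0,0, 0,0,0,0,0,0, 0,0,0,0,0,0, 0,0,0,0,0,0, 0,0,0,0,0,0, 0,0,0,0,0,0]}' 1;  python3 -m handwheel '{"motion":[0,0,-10,0,0,0, 0,0,-30,0,0,0, 0,0,-60,0,0,0, 0,0,-100,0,0,0, 0,0,-140,0,0,0, 0,0,-160,0,0,0, 0,0,-160,0,0,0, 0,0,-160,0,0,0]}' 1
python3 - <<'E'
from h import *
im=snap('wrist');save(im,'w5.png');P=cloud(im).reshape(-1,3)
k=(np.hypot(P[:,0]-559,P[:,1]-242.4)<22)&(P[:,2]>38)&(P[:,2]<100)&(im['range_z'].ravel()>0);q=P[k];print('vial',np.percentile(q,[1,99],axis=0).round(1))
t=q[q[:,2]>86];print(cv2.minEnclosingCircle(t[:,:2].astype(np.float32)))
for z in(40,50,60,70,80):
    r=q[abs(q[:,2]-z)<3];print(z,np.percentile(r[:,:2],[2,98],axis=0).round(1).tolist())
P=cloud(im:=snap('scene')).reshape(-1,3)
k=(P[:,0]>490)&(P[:,0]<720)&(abs(P[:,1]-241)<58)&(P[:,2]>140)&(im['range_z'].ravel()>0);q=P[k];a=np.polyfit(q[:,0],q[:,2],1);print(a,np.degrees(np.arctan(a[0])))
k=q[:,0]<540;print('knob',np.percentile(q[k],[2,50,98],axis=0).round(1))
print(bot.state()['joint_pos'].round(1),bot.state()['ee_pos'])
E
```

```text
time: 10.2
ee_pos: [560.0, 242.9, 71.2]
eef_rot: [180.0, 42.1, -176.8]
ft_force: [-2.9, -2.1, 5.5]
finger_gap: 0.334
grip_force: 59.6
time: 10.9
ee_pos: [559.6, 242.8, 70.6]
eef_rot: [180.0, 42.0, -176.8]
ft_force: [0.1, 0.6, -0.3]
finger_gap: 0.999
grip_force: 0.0
time: 11.7
ee_pos: [452.6, 237.1, 190.2]
eef_rot: [179.9, 42.1, -176.8]
ft_force: [0.2, -0.2, -0.5]
finger_gap: 1.003
grip_force: 0.0
vial [[543.7 229.7  38.7]
 [570.8 258.5  88.3]]
((559.0930786132812, 243.97897338867188), 15.291259765625)
40 [[543.6, 229.6], [555.3, 257.7]]
50 [[543.5, 230.1], [555.4, 258.7]]
60 [[544.0, 229.6], [557.2, 258.7]]
70 [[544.1, 230.3], [555.4, 258.4]]
80 [[544.2, 229.7], [556.2, 258.1]]
[ -0.7759214  708.15908148] -37.80865209103535
knob [[520.2 229.2 288.4]
 [531.7 237.9 298.2]
 [538.7 244.7 305.7]]
[ 42.   -1.3 -54.4   1.9 -24.8  30.8] [452.6956113  236.4791305  188.70389126]
```

View pics/w5.png

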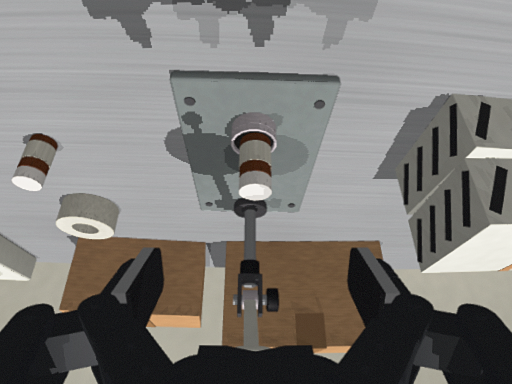

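The vial stands upright inside the ring (cap top z≈88, centre about (559,244)). Next, move up in front of the knob.

```bash
python3 - <<'E'
from h import *
go([524,241.5,291],42,2,120)
E
```

```text
tcp [445.1 238.7 378.7] [-180.   42. -178.]
rel [-121.5, 2.6, -146.3] [0.8, -0.0, 0.9] rows 3.8
```

```bash
python3 -m handwheel '{"motion":[-30,1,-37,0.3,0,0.3, -70,2,-85,0.8,0,0.9, -105,2.6,-125,0.8,0,0.9, -121.5,2.6,-146,0.8,0,0.9, -121.5,2.6,-146,0.8,0,0.9, -121.5,2.6,-146,0.8,0,0.9, -121.5,2.6,-146,0.8,0,0.9]}' 0.8
python3 - <<'E'
from h import *
im=snap('wrist');save(im,'w6.png');P=cloud(im).reshape(-1,3);rz=im['range_z'].ravel()>0;c=im['pixels'].reshape(-1,3).astype(int)
k=rz&(abs(P[:,0]-524)<25)&(abs(P[:,1]-241)<25)&(abs(P[:,2]-291)<25);q=P[k];print(len(q))
if len(q): print(np.percentile(q,[1,10,50,90,99],axis=0).round(1))
d=k&(c.max(1)<70);q=P[d];print('dark',len(q),np.percentile(q,[1,50,99],axis=0).round(1) if len(q) else '')
if len(q):
    r=np.linalg.lstsq(np.c_[2*q,np.ones(len(q))],(q**2).sum(1),rcond=None)[0];print('sphere',r[:3].round(1),np.sqrt(r[3]+r[:3]@r[:3]))
print(bot.state()['ee_pos'])
E
```

```text
time: 12.5
ee_pos: [444.7, 238.1, 376.2]
eef_rot: [-179.8, 41.8, -177.8]
ft_force: [0.9, 0.4, 0.2]
finger_gap: 0.796
grip_force: 0.0
492
[[516.7 232.8 287.1]
 [517.8 235.2 291.2]
 [520.9 242.  297.9]
 [525.9 248.5 302.8]
 [530.2 250.9 303.9]]
dark 463 [[516.7 232.8 287.9]
 [520.5 241.4 298.1]
 [530.1 250.1 303.9]]
sphere [526.6 242.1 294.3] 9.465365984107143
[444.56319127 238.06020011 375.86092664]
```

View pics/w6.png

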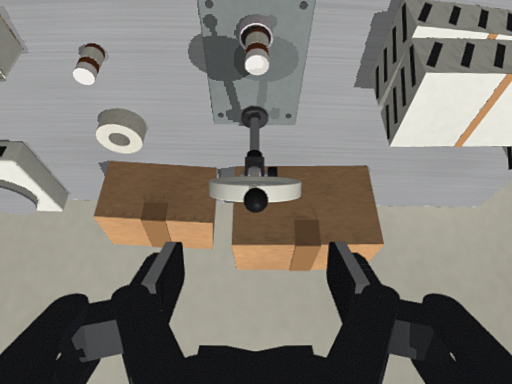

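Knob at (255,200), centred between the fingers; sphere fit gives (526.6, 242.1, 294.3), so the arm is raised 38.5° and the hinge is at x≈708.

```bash
python3 - <<'E'
from h import *
go([526.6,242.1,294.3],42,2,0)
E
```

```text
tcp [527.9 242.1 292.8] [-180.   42. -178.]
rel [-7.0, 1.4, 117.5] [-0.1, -0.2, 0.1] rows 2.4
```

```bash
python3 -m handwheel '{"motion":[-3,1,35,0,0,0, -5,1,70,0,0,0, -7,1.4,95,0,0,0, -7,1.4,110,0,0,0, -7,1.4,117.5,0,0,0, -7,1.4,117.5,0,0,0, -7,1.4,117.5,0,0,0]}' 0.8
python3 - <<'E'
from h import *
im=snap('wrist');P=cloud(im).reshape(-1,3);rz=im['range_z'].ravel()>0;c=im['pixels'].reshape(-1,3).astype(int)
s=bot.state();print(s['ee_pos'],s['eef_rot'],s['ft_force'])
k=rz&(np.linalg.norm(P-[526.6,242.1,294.3],axis=1)<13)&(c.max(1)<70);q=P[k];print(len(q),np.percentile(q,[1,50,99],axis=0).round(1) if len(q) else '')
E
```

```text
time: 13.25
ee_pos: [528.5, 243.1, 296.2]
eef_rot: [-180.0, 42.0, -177.9]
ft_force: [0.5, -0.0, -0.7]
finger_gap: 0.803
grip_force: 0.0
[528.64869948 243.40829212 296.92149452] [ 179.97273306   42.01835647 -177.9653959 ] [ 0.19982139  0.65627973 -0.23566279]
1514 [[516.7 232.9 286.5]
 [520.1 241.6 296.4]
 [526.7 250.6 303.6]]
```

```bash
python3 -m handwheel '{"motion":[2.8,-1.3,2.1,0,0,0, 2.8,-1.3,2.1,0,0,0, 2.8,-1.3,2.1,0,0,0]}' 0.8; python3 -m handwheel '{"motion":[0,0,0,0,0,0, 0,0,0,0,0,0, 0,0,0,0,0,0, 0,0,0,0,0,0, 0,0,0,0,0,0, 0,0,0,0,0,0, 0,0,0,0,0,0, 0,0,0,0,0,0]}' 0
python3 - <<'E'
from h import *
s=bot.state();p=np.array(s['ee_pos']);A=R.from_euler('xyz',s['eef_rot'],degrees=True)
h=np.array([708.3,245.9,150]);ps=np.radians(1.2)
k=lambda a: h+232*np.array([-np.cos(a)*np.cos(ps),-np.cos(a)*np.sin(ps),np.sin(a)])
a0=np.radians(38.5)
for d in list(range(36,-1,-4))+[-1,-2]: print(d,A.inv().apply(k(np.radians(d))-k(a0)).round(1).tolist())
E
```

```text
time: 13.6
ee_pos: [528.0, 242.0, 293.6]
eef_rot: [180.0, 42.0, -178.0]
ft_force: [0.0, 0.3, -0.8]
finger_gap: 0.804
grip_force: 0.0
time: 14.4
ee_pos: [528.2, 241.0, 293.5]
eef_rot: [-179.9, 42.0, -178.0]
ft_force: [-3.6, -3.5, 4.1]
finger_gap: 0.19
grip_force: 58.3
36 [9.9, 0.1, 1.9]
32 [25.7, 0.2, 5.8]
28 [41.1, 0.3, 10.8]
24 [56.1, 0.5, 16.8]
20 [70.6, 0.6, 23.9]
16 [84.7, 0.6, 32.0]
12 [98.1, 0.7, 41.1]
8 [110.9, 0.8, 51.0]
4 [122.9, 0.8, 61.8]
0 [134.2, 0.8, 73.5]
-1 [136.9, 0.8, 76.5]
-2 [139.5, 0.8, 79.6]
```

```bash
python3 -m handwheel '{"motion":[4,0,0.7,0,0,0, 10,0,1.9,0,0,0, 18,0,3.8,0,0,0, 25.7,0.2,5.8,0,0,0, 33.5,0.2,8.2,0,0,0, 41.1,0.3,10.8,0,0,0, 48.6,0.4,13.7,0,0,0, 56.1,0.5,16.8,0,0,0, 63.4,0.5,20.2,0,0,0, 70.6,0.6,23.9,0,0,0, 77.7,0.6,27.8,0,0,0, 84.7,0.6,32,0,0,0, 91.5,0.7,36.4,0,0,0, 98.1,0.7,41.1,0,0,0, 104.6,0.7,46,0,0,0, 110.9,0.8,51,0,0,0, 117,0.8,56.3,0,0,0, 122.9,0.8,61.8,0,0,0, 122.9,0.8,61.8,0,0,0, 122.9,0.8,61.8,0,0,0]}' 0
cat > lens.py <<'E'
from h import *
s=bot.state();print(s['ee_pos'].round(1),s['ft_force'].round(1),s['finger_gap'],s['eef_rot'].round(1))
for n in('scene','side'):
    im=snap(n);P=cloud(im).reshape(-1,3);c=im['pixels'].reshape(-1,3).astype(int)
    k=(P[:,0]>505)&(P[:,0]<612)&(abs(P[:,1]-243)<56)&(P[:,2]>120)&(P[:,2]<225)&(im['range_z'].ravel()>0)&(c.min(1)>60);q=P[k]
    f=lambda q:np.linalg.lstsq(np.c_[q[:,0]-558,q[:,1]-243,np.ones(len(q))],q[:,2],rcond=None)[0]
    if len(q)>20:
        a=f(q)
        for _ in range(5):
            e=q[:,2]-np.c_[q[:,0]-558,q[:,1]-243,np.ones(len(q))]@a; q2=q[abs(e)<6]; a=f(q2)
        print(n,len(q),len(q2),'angle',np.degrees(np.arctan(-a[0])).round(2),'z at lens',a[2].round(1),q2.min(0).round(),q2.max(0).round())
E
python3 lens.py
```

```text
time: 16.4
ee_pos: [475.4, 239.7, 161.9]
eef_rot: [-179.8, 41.6, -177.7]
ft_force: [-6.1, -0.2, -5.4]
finger_gap: -0.002
grip_force: 4.2
[475.4 239.7 161.9] [-6.1 -0.2 -5.4] -0.0018972733550352038 [-179.8   41.6 -177.7]
scene 332 294 angle 8.89 z at lens 179.7 [507. 191. 167.] [612. 289. 191.]
side 321 276 angle 9.26 z at lens 177.2 [509. 192. 164.] [611. 287. 188.]
```

The ball slipped out of the grip near 9°. I'll back off and press the rest from above with the closed fingertips.

```bash
python3 -m handwheel '{"motion":[15,0,-13.5,0,0,0, 38,1,-34,0,0,0, 45,1,-40,0,0,0, 0,1,-85,0,0,0, -33,1,-113,0,0,0, -33,1,-113,0,0,0, -33,1,-113,0,0,0]}' 0
python3 lens.py
python3 - <<'E'
from h import *
rel([474.5,241,222],[180,42,-178])
rel([474.5,241,240],[180,42,-178])
E
```

```text
time: 17.2
ee_pos: [429.7, 242.3, 276.0]
eef_rot: [179.5, 42.4, -178.3]
ft_force: [0.2, -0.5, -1.5]
finger_gap: 0.002
grip_force: 0.0
[429.7 242.3 276. ] [ 0.2 -0.5 -1.5] 0.0023573958198208297 [ 179.5   42.4 -178.3]
scene 327 285 angle 9.07 z at lens 179.8 [507. 192. 167.] [611. 292. 190.]
side 324 286 angle 8.46 z at lens 177.3 [506. 191. 165.] [610. 289. 188.]
rel [-2.4, -0.8, 67.9] [0.0, 0.0, 0.0] rows 1.4
rel [-14.4, -0.8, 54.5] [0.0, 0.0, 0.0] rows 1.1
```

```bash
python3 -m handwheel '{"motion":[-10,-0.4,25,0,0,0, -14,-0.8,54,0,0,0, -2.4,-0.8,68,0,0,0, -2.4,-0.8,68,0,0,0, -2.4,-0.8,68,0,0,0]}' 0
python3 -m handwheel '{"motion":[4,0,4.5,0,0,0, 8,0,9,0,0,0, 12,0,13.4,0,0,0, 16,0,18,0,0,0, 19.4,0,21.5,0,0,0, 22,0,24.4,0,0,0, 22,0,24.4,0,0,0]}' 0
python3 lens.py
```

```text
time: 17.8
ee_pos: [473.4, 240.1, 220.0]
eef_rot: [-179.8, 41.8, -177.8]
ft_force: [0.4, 0.3, 0.8]
finger_gap: 0.004
grip_force: 0.0
time: 18.5
ee_pos: [474.3, 241.0, 188.7]
eef_rot: [-180.0, 42.0, -178.0]
ft_force: [-0.6, -0.2, -0.2]
finger_gap: -0.001
grip_force: 0.0
[474.3 241.  188.7] [-0.6 -0.2 -0.2] -0.0010291034108574832 [-180.   42. -178.]
scene 317 277 angle 2.65 z at lens 161.9 [505. 192. 154.] [610. 295. 169.]
side 339 274 angle 1.0 z at lens 159.4 [506. 191. 153.] [611. 291. 166.]
```

```bash
python3 -m handwheel '{"motion":[1.3,0,1.5,0,0,0, 2.7,0,3,0,0,0, 3.4,0,3.7,0,0,0, 3.4,0,3.7,0,0,0]}' 0
python3 lens.py
python3 -m handwheel '{"motion":[-7,0,-7,0,0,0, -14,0,-15,0,0,0, -14,0,-60,0,0,0, -14,0,-100,0,0,0, -14,0,-120,0,0,0, -14,0,-120,0,0,0, -14,0,-120,0,0,0]}' 0
cat > knob.py <<'E'
from h import *
im=snap('wrist');save(im,'k.png');P=cloud(im).reshape(-1,3);c=im['pixels'].reshape(-1,3).astype(int);rz=im['range_z'].ravel()>0
k=rz&(np.linalg.norm(P-[476.5,241,152],axis=1)<16)&(c.max(1)<75);q=P[k];print(len(q),np.percentile(q,[1,50,99],axis=0).round(1))
r=np.linalg.lstsq(np.c_[2*q,np.ones(len(q))],(q**2).sum(1),rcond=None)[0];print('sphere',r[:3].round(1),np.sqrt(r[3]+r[:3]@r[:3]))
k=rz&(P[:,0]>500)&(P[:,0]<620)&(abs(P[:,1]-243)<56)&(P[:,2]>135)&(P[:,2]<175)&(c.min(1)>60);q=P[k]
M=lambda q:np.c_[q[:,0]-558,q[:,1]-243,np.ones(len(q))]
print('frame z pct',np.percentile(q[:,2],[1,10,50,90,99]).round(1),len(q))
h,e=np.histogram(q[:,2],20);print(h,e.round(0)[[0,-1]])
t=q[(q[:,2]>np.percentile(q[:,2],50))]
for _ in range(8):
    a=np.linalg.lstsq(M(t),t[:,2],rcond=None)[0];t=q[abs(q[:,2]-M(q)@a)<2]
print('top plane',len(t),np.degrees(np.arctan(-a[0])),a[2])
E
python3 knob.py; python3 lens.py
```

```text
time: 19.0
ee_pos: [474.4, 241.0, 184.3]
eef_rot: [180.0, 42.0, -178.0]
ft_force: [-0.1, -0.6, 1.5]
finger_gap: 0.001
grip_force: 0.9
[474.4 241.  184.3] [-0.1 -0.6  1.5] 0.0010708660279638833 [ 180.   42. -178.]
scene 311 283 angle 2.07 z at lens 159.1 [508. 190. 151.] [612. 289. 166.]
side 343 286 angle 2.35 z at lens 156.7 [505. 193. 149.] [610. 288. 164.]
time: 19.8
ee_pos: [404.5, 239.0, 282.7]
eef_rot: [179.9, 42.0, -178.0]
ft_force: [0.2, -0.4, -0.7]
finger_gap: 0.004
grip_force: 0.0
423 [[466.6 231.6 151.3]
 [470.8 240.6 161.2]
 [479.5 249.7 166.5]]
sphere [476.6 241.  156.6] 9.554360757985858
frame z pct [148.2 154.  157.3 162.2 163.4] 4187
[  27   37   55   55   59   62   55   61   62   72  443 1017  781  186
  155  188  268  274  266   64] [147. 164.]
top plane 1129 -0.7542425435306901 160.0634375725477
[404.5 238.5 281.9] [ 0.2 -0.1 -0.3] -0.0013308869568112323 [-180.    42.  -177.9]
scene 313 282 angle 2.01 z at lens 159.2 [506. 191. 151.] [611. 288. 166.]
side 340 291 angle 0.42 z at lens 156.9 [508. 188. 151.] [612. 292. 163.]
```

View pics/k.png

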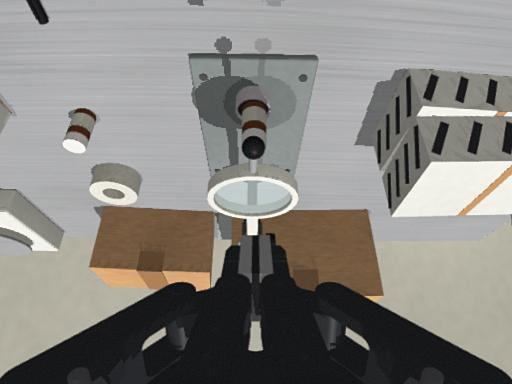

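The lens frame and knob at (253,147) are nearly level, with the knob at z≈156 (about 1.2–1.6° still to go). One more press of about 5 mm.

```bash
python3 -m handwheel '{"motion":[0,1,40,0,0,0, 0,1.5,80,0,0,0, 0,2,105,0,0,0, 2,2,107,0,0,0, 2,2,107,0,0,0]}' 0
python3 - <<'E'
from h import *
print(bot.state()['ee_pos']);rel([474.4,241,190],[180,42,-178]);rel([474.4,241,179.3],[180,42,-178])
E
```

```text
time: 20.45
ee_pos: [473.9, 241.7, 199.7]
eef_rot: [-179.8, 41.8, -177.9]
ft_force: [-0.4, -0.1, 0.8]
finger_gap: -0.002
grip_force: 0.0
[473.94727161 241.74147273 199.73931036]
rel [6.2, -0.7, 7.5] [-0.1, -0.2, 0.1] rows 0.2
rel [13.3, -0.7, 15.5] [-0.1, -0.2, 0.1] rows 0.4
```

```bash
python3 -m handwheel '{"motion":[4,-0.7,5,0,0,0, 8,-0.7,10,0,0,0, 11,-0.7,13,0,0,0, 13,-0.7,15.2,0,0,0, 13,-0.7,15.2,0,0,0, 13,-0.7,15.2,0,0,0]}' 0
python3 -m handwheel '{"motion":[-7,0,-7,0,0,0, -14,0,-15,0,0,0, -14,0,-60,0,0,0, -14,0,-100,0,0,0, -14,0,-120,0,0,0, -14,0,-120,0,0,0, -14,0,-120,0,0,0]}' 0
python3 knob.py; python3 lens.py
```

```text
time: 21.05
ee_pos: [475.0, 242.6, 182.1]
eef_rot: [180.0, 42.0, -178.0]
ft_force: [-0.3, 0.0, -1.1]
finger_gap: -0.001
grip_force: 0.1
time: 21.75
ee_pos: [405.3, 240.3, 280.7]
eef_rot: [179.9, 42.1, -178.0]
ft_force: [-1.0, -0.8, -0.3]
finger_gap: -0.001
grip_force: 0.0
418 [[466.6 232.1 149. ]
 [470.6 240.4 159. ]
 [479.8 249.4 164.2]]
sphere [476.4 240.9 154.5] 9.430493878291266
frame z pct [146.7 152.2 155.8 160.6 161.6] 4244
[  13   43   65   59   59   59   65   59   63   57  191 1109  967  220
  141  150  286  352  262   24] [145. 163.]
top plane 1126 0.4074512388005659 159.80579210029106
[405.2 239.8 279.8] [-0.2  0.1 -0.7] -0.0005635789041365032 [-180.    42.  -177.9]
scene 310 274 angle 1.37 z at lens 157.6 [506. 191. 151.] [612. 293. 164.]
side 347 296 angle -0.18 z at lens 155.7 [506. 190. 150.] [612. 290. 163.]
```

```bash
python3 -m handwheel '{"motion":[0,0,40,0,0,0, 0,0,80,0,0,0, 0,-1,103,0,0,0, 7,-1,113,0,0,0, 12,-1,118,0,0,0, 15.5,-1,122,0,0,0, 15.5,-1,122,0,0,0, 15.5,-1,122,0,0,0]}' 0
python3 -m handwheel '{"motion":[-7,0,-7,0,0,0, -14,0,-15,0,0,0, -14,0,-60,0,0,0, -14,0,-100,0,0,0, -14,0,-120,0,0,0, -14,0,-120,0,0,0, -14,0,-120,0,0,0]}' 0
python3 knob.py; python3 lens.py
python3 - <<'E'
from h import *
im=snap('wrist');P=cloud(im).reshape(-1,3);rz=im['range_z'].ravel()>0
k=rz&(np.hypot(P[:,0]-559,P[:,1]-243)<18)&(P[:,2]>38)&(P[:,2]<95);q=P[k];print('vial',len(q),np.percentile(q,[1,99],axis=0).round(1))
for z in(45,60,75): r=q[abs(q[:,2]-z)<3];print(z,np.percentile(r[:,:2],[2,98],axis=0).round(1).tolist())
E
```

```text
time: 22.7
ee_pos: [475.2, 241.8, 179.7]
eef_rot: [179.9, 42.0, -178.0]
ft_force: [-0.0, -0.0, -0.0]
finger_gap: 0.001
grip_force: 0.0
time: 23.4
ee_pos: [405.5, 239.6, 278.8]
eef_rot: [179.8, 42.1, -178.0]
ft_force: [-0.5, 0.1, 0.5]
finger_gap: -0.0
grip_force: 0.0
427 [[466.6 231.6 144.9]
 [470.9 240.5 154.9]
 [480.2 249.7 160.1]]
sphere [476.6 241.  150.2] 9.601779764634971
frame z pct [143.2 149.2 153.  157.7 158.4] 4347
[  14   40   55   52   59   65   43   69   59   54   69   92 1191 1084
  146  154  136  208  570  187] [142. 159.]
top plane 1141 0.21023582467658772 157.27091141602227
[405.4 239.1 277.8] [0.8 0.4 0.2] -0.00033525927264346273 [ 179.9   42.  -178. ]
scene 307 269 angle 0.36 z at lens 154.8 [508. 191. 148.] [611. 288. 161.]
side 345 297 angle -1.13 z at lens 152.3 [506. 191. 146.] [612. 289. 159.]
vial 681 [[543.6 229.7  38.7]
 [558.8 258.6  87.2]]
45 [[543.9, 229.7], [555.3, 257.8]]
60 [[543.6, 229.9], [554.8, 258.5]]
75 [[543.9, 230.2], [555.2, 258.2]]
```

```bash
python3 -c "
from cell import bot
print(bot.finish_job())"
```

```text
the job is handed in; nothing more can be done
None
```

The job is handed in at about 23.5 s: the vial stands upright on the pad inside the ring, and the lens is level over it to within about 1° by my camera measurements. The knob slipped out of the grip near 9°, so I pressed the arm down the rest of the way from above with the closed fingertips. The robot is clear of everything, and the vial was found with the wrist camera, not by feel.

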